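# Push a stuck mortar core out of its liner and seat it against the slicing stop

### The arm

A 6-joint arm with a two-finger parallel gripper is mounted at the origin on a cart in front of the work surface, level with it; the furniture and walls round the work are solid. World frame = base frame: x ahead of the robot, y to its left, z up, the work surface at z = 0. Lengths are in mm, angles in rad, forces in N, time in s.
With the tool pointing down it reaches from about 375 to 825 mm from the base axis. Payload 5.5 kg.
Tool frame: the origin (TCP) lies at the very end of the fingers, on their centre line; the grasp point (between the pads) lies 19 mm behind it; z points along the fingers, y is the direction in which the jaws open and shut (so a half turn about z gives the same grasp; the last joint's range is limited). The gripper opens to 85 mm and grips with 20 to 120 N. Pads are 22 mm wide; open, the fingers measure 114 mm over their backs; the gripper's body (76 mm by 85 mm) begins 54 mm behind the grasp point. The pads swing forward as they close: fully open they stand 13 mm farther back than shut.
Start: joints at [-1.104, 0.314, -0.047, 1.21, 0, 1.571], TCP at [270.015, -535.805, 200.299] pointing down, gripper open.
Joint ranges: [-2.67, 2.67], [-0.69, 1.73], [-1.03, 1.25], [-2.08, 2.16], [-1.42, 1.45], [-3.14, 3.14]. Speed limits (rad/s): [2.39, 2.39, 3.01, 3.14, 3.14, 3.14].

### API

Orientations are given as a 3x3 rotation matrix whose columns are the frame's x, y, z axes.
In Python, from workcell import monitor, imaging, ticket gives the robot as it stands.
- The arm moves only by the tool arm_command, never from a script. Its argument "moves" is a list of rows, each a list of 5 numbers: the shift along the tool's x, y, z in m, then the turn about the tool's z in degrees, then the gripper command: -1 is fully open, 1 is shut, values between are in proportion. A call has exactly 8 rows; each row shifts and turns the commanded pose from where the row before left it, along the tool's axes as they then stand; what a row does not reach is not made up. A row lasts 1/10 s, in which the tool goes at most 50 mm and 8.59 degrees, less where a joint would pass 70% of its speed; a pose out of reach is approached as far as the arm can. A call with a gripper value outside its range is refused whole. The fingers move at their own pace and stop on an object; "force" is the grip in N (left out, the last holds). Time passes only in rows, so rows that do not move let the fingers close, or fill a call up. It gives the time, the measured TCP pose, the force and the opening at its end, in the units of the state.
- monitor.observe(): the state, without advancing time (a new reading comes with each control period).
- imaging.grab_frame(name): name is "scene" or "top" or "wrist"; returns (picture, depth): 384x512x3 uint8, red, green, blue; 384x512 float32, mm along the optical axis (not along the pixel's ray), 0 where there is no reading.
- imaging.calibration(name): a dict with "vertical_fov" (degrees; the focal length in pixels is half the picture's height over the tangent of half this angle, whatever the lens; pixels are square), "cx", "cy" (the principal point, pixels), "R" (3x3) and "t" (3): a world point X has camera coordinates R X + t; the wrist camera has in their place "tool_from_camera" (4x4, takes a point from camera to tool coordinates, whose origin is the TCP and whose axes are the flange's). Camera axes: x right, y down, z forward; pixel columns grow to the right and rows downward; lengths in mm; the calibration is good to about 2 mm. A picture is of the moment at which its call begins: read the wrist's pose just before it. calibration takes no time and is no camera call.
- ticket.sign_off(): hands the job in, once; it reports no verdict.
Trained networks look in the newest picture that a camera, given by its name, has taken for a name from the list of things; names that differ only in an ending like _2 or _b are one class to them, and where a whole thing is asked for, a point or a joint stands for the part that bears it (a point fixed in the world has none). Each returns a list of dicts, best first, with "score" (0 to 1); they miss things now and then, are a little off and sometimes report something else, mostly with a low value. They report only what shows in the picture. A call takes as long as a camera call.
- imaging.regions_of(camera, name): "pixels" (384x512 bool, what is visible of it) and "box" ([left, top, right, bottom] in pixels, round what is visible of it).
- imaging.pinpoint(camera, name): "pixel" ([column, row] in pixels: a listed point, or the origin of a listed thing).
The state is a dict: "clock": time; "joints": joint angles; "qd": joint speeds; "joint_torque": joint torques, N m; "tool_pos": TCP position; "ee_rot": TCP orientation; "ft_force": force on the tool from outside, world axes, zero at the start; "torque": the same for the moment, N m; "gripper_width": finger opening in mm.
Only numpy, scipy, OpenCV 4.12 (cv2) and the standard library are available. Lean on these libraries where they do the work, as an engineer would, in place of code of your own. Each camera call takes 0.05 s, during which the arm holds its last target. There are 200 camera calls.

### The job

A mortar core is stuck in the clear liner tube of the small core extruder. Take the push rod from its rest, feed it through the guide hole in the extruder's end block and push the core right out of the liner and along the slotted slicing cradle until you feel its front face press lightly home against the end of the stop screw, which a colleague has set for the slice thickness; go gently, never forcing the rod in its guide or pressing the core with more than about 20 N, and do not touch the core with the gripper. Then draw the rod all the way out, leaving the core in the cradle, and lay the rod back in its rest without disturbing the other things on the bench.

Things in the scene. Friction and masses are not known exactly. Their poses are not given: they have to be found in the camera images.
- extruder: Fixed core extruder, base plate 180 x 64 x 10 mm (x = -10 to 170 mm). Origin on the bench below the mouth of the guide hole; x is the level push direction, z up; the push axis is y = 0, z = 64 mm. Along x: grey end block with guide hole 0 to 20 mm (44 wide, 90 high); clear liner 20 to 90 (bore 21, outside 27 mm) in a grey yoke at 74 to 84 (102 high with its screw); cradle 92 to 148; end stop.
- guide_mouth (a point): Centre of the guide hole's entrance in the end block, x along the push axis, inwards. The hole is round, 14 mm across, 20 mm deep, right through, with a square rim (the rod's tapered nose is the lead-in).
- liner_mouth (a point): Centre of the liner's open far end on the push axis, extruder x = 90 mm. From 92 mm the slotted V cradle (inner faces at 45 degrees, upper edges at z = 64 mm) carries the core on in line with the bore: it does not drop.
- end_stop: End stop: upright grey bracket, 36 mm wide, 10 mm thick, top at z = 80 mm, and the stop screw through it on the push axis. Origin on the bench below the bracket's face towards the core (extruder x = 150 mm); axes as the extruder. The screw's flat steel end, 16 mm across, meets the core; it is set anew each time, 4 to 18 mm proud of the bracket (extruder x = 146 to 132), which no reading tells. It is rigid.
- core: Mortar core, grey cylinder 20 mm in diameter, 35 mm long, level in the liner on the push axis. Origin at its centre, x along the cylinder. Its centre starts at extruder x = 46 to 62 mm; seated against the stop it is at 114.5 to 128.5. Packed grit holds it: 4 to 10 N moves it, and this drag lasts until its rear end has left the liner; then it slides in the cradle with under 1 N.
- rod: Push rod, 260 mm long, 0.14 kg: steel bar 12 mm in diameter, black grooved grip sleeve, black knob at the tail. Origin on the axis at the sleeve's middle, x along the bar to the tip (roll about x arbitrary). Sleeve 18 mm in diameter, x = -30 to 30 mm: grasp here. Tip at x = 175 mm, its last 6 mm tapering to a flat 7 mm across. Knob 28 mm in diameter, x = -85 to -65. Balance point x = 33 mm.
- rod_tip (a point): Centre of the push rod's flat tip; x axis along the bar, outwards.
- rod_rest: Fixed grey rod rest: base 150 x 56 x 8 mm, two V-notched uprights 10 mm thick at x = -50 and +50 mm that carry the bar level, axis at y = 0, z = 45 mm; notch upper edges at z = 50 mm, 26 mm apart. Origin on the bench below the middle, x along the bar towards the tip, z up. The sleeve lies between the uprights with 15 mm of play either way.
- stud_1: Bystander, leave it alone: clamp stud (threaded rod with a black knob at each end, 218 x 30 x 30 mm) lying on the bench; origin at the centre of its underside.
- stud_2: Bystander, leave it alone: second clamp stud, like the first (216 x 30 x 30 mm); origin at the centre of its underside.
- petri_dish: Bystander, leave it alone: flat clear petri dish, 93 mm across, 15 mm high; origin at the centre of its underside.
- timer: Bystander, leave it alone: small white lab timer, 66 x 66 x 19 mm; origin at the centre of its underside.
- caliper: Bystander, leave it alone: sliding caliper, 236 x 70 x 11 mm, lying flat; origin at the centre of its underside.
- specimen_1: Bystander, leave it alone: concrete disc, 100 mm across, 51 mm high; origin at the centre of its underside.
- tweezers: Bystander, leave it alone: tweezers, 124 x 14 x 10 mm; origin at the centre of its underside.

How it is judged (in metres and radians):
On the way, in this order (a step that is already met when the one before it is completed fails the run):
1. the rod's tip has come through the guide hole (x of rod_tip in the frame of extruder above 0.021 m and y of rod_tip in the frame of extruder between -0.005 and 0.005 m and z of rod_tip in the frame of extruder between 0.059 and 0.069 m).
2. the core has been pushed clear of the liner (x of core in the frame of extruder above 0.1085 m).
3. the rod presses the core home against the end stop's screw (1 N or more for 0.2 s) (contact force between core and end_stop above 1 N and contact force between rod and core above 1 N), for 0.2 s.
At the end, for the whole second after the job is handed in: The core lies in line in the cradle (within 3 mm and 0.08 rad), clear of the liner (centre 112.5 to 130.5 mm along the extruder's x), as pressed against the stop; the rod lies at rest in both notches of its rest (within 4 mm and 0.06 rad, and 20 mm of the middle lengthwise) (x of core in the frame of extruder between 0.1125 and 0.1305 m and y of core in the frame of extruder between -0.003 and 0.003 m and z of core in the frame of extruder between 0.061 and 0.067 m and angle between the x axis of core and the x axis of extruder, either way round below 0.08 rad and linear speed of each of core, rod below 0.02 m/s and x of rod in the frame of rod_rest between -0.02 and 0.02 m and y of rod in the frame of rod_rest between -0.004 and 0.004 m and z of rod in the frame of rod_rest between 0.041 and 0.049 m and angle between the x axis of rod and the x axis of rod_rest, either way round below 0.06 rad); the robot touches nothing.
It fails at once if the rod presses the core with more than 20 N (contact force between rod and core above 20 N).
It fails at once if the rod is forced against the extruder (guide, liner) with more than 20 N (contact force between rod and extruder above 20 N).
It fails at once if the gripper touches the core (contact force between the fingers and core above 0.3 N).
It fails at once if a bystander is moved by more than 15 mm (distance of any of stud_1, stud_2, petri_dish, timer, caliper, specimen_1, tweezers from where it was at the start of the episode above 0.015 m).
It also fails if it takes over 59 s, if anything falls off the work surface, if the arm or the gripper's body presses on something with over 40 N, if the wrist force passes 120 N, or if a joint passes its speed limit or range.

## Working session

There is one attempt and no reset: what is moved stays moved. The work goes in short steps, Python scripts to look and compute and a tool call to move; the robot and the scene stay as the last step left them, time stands still between calls to the robot, and variables do not carry over. Pictures are saved under pics/ and viewed, about 8 in all and at most 12, crops included, and the job is handed in when it is done.

Besides the shell and the picture viewer there is one more tool, called after "Emit:" as a command line: name --pt "numbers of a row" for each row, then --argument value for the rest. arm_command: Moves the arm, as the interface text tells. Its arguments: {"type":"object","properties":{"moves":{"type":"array"},"force":{"type":"number"}},"required":["moves"]}

```bash
mkdir -p pics
cat > h.py <<'E'
import numpy as np, cv2
from workcell import monitor, imaging, ticket
def cal(n):
    c=imaging.calibration(n); f=192/np.tan(np.radians(c["vertical_fov"])/2)
    if "R" in c: R=np.array(c["R"]);t=np.array(c["t"]);Rw=R.T;tw=-R.T@t
    else:
        s=monitor.observe();T=np.array(c["tool_from_camera"]);E=np.array(s["ee_rot"]);
        Rw=E@T[:3,:3];tw=E@T[:3,3]+np.array(s["tool_pos"])
    return f,c["cx"],c["cy"],Rw,tw
def ray(k,px):
    f,cx,cy,R,t=k; return R@np.array([(px[0]-cx)/f,(px[1]-cy)/f,1.]),t
def at_z(k,px,z):
    d,t=ray(k,px); return t+d*(z-t[2])/d[2]
def proj(k,P):
    f,cx,cy,R,t=k; c=R.T@(np.array(P)-t); return c[:2]/c[2]*f+[cx,cy]
def cloud(k,D):
    f,cx,cy,R,t=k; v,u=np.mgrid[:384,:512]
    return np.stack([(u-cx)/f*D,(v-cy)/f*D,D],-1)@R.T+t
def save(im,name,s=1.5): cv2.imwrite("pics/"+name,cv2.resize(im[:,:,::-1],None,fx=s,fy=s))
E
python3 - <<'E'
from h import *
np.set_printoptions(precision=1,suppress=True)
s=monitor.observe();print(s["clock"],s["tool_pos"],s["ee_rot"])
for n in ["top","scene"]:
    im,D=imaging.grab_frame(n);k=cal(n);save(im,n+"0.png");np.savez(n+"0.npz",im=im,D=D);print(n,k[0],k[4])
    for o in ["rod","rod_rest","extruder","end_stop","core"]:
        r=imaging.regions_of(n,o)[:2]
        print(o,[(round(q["score"],2),q["box"]) for q in r])
    for o in ["rod","rod_tip","guide_mouth","liner_mouth","rod_rest","core","end_stop"]:
        print(o,[(round(q["score"],2),np.array(q["pixel"])) for q in imaging.pinpoint(n,o)[:2]])
E
```

```text
0.0 [ 269.8 -535.3  199.4] [[ 0.9  0.5 -0. ]
 [ 0.5 -0.9  0. ]
 [-0.  -0.  -1. ]]
top 390.914272090137 [ 433.9 -199.7 1187.1]
rod [(0.56, [254.8, 224.3, 342.2, 242.3]), (0.51, [111.2, 204.4, 129.3, 219.1])]
rod_rest [(0.71, [284.9, 217.6, 335.4, 244.4])]
extruder [(0.58, [110.0, 199.7, 184.1, 230.7])]
end_stop [(0.57, [112.1, 204.1, 127.9, 218.1])]
core []
rod [(0.95, array([314.3, 233.5])), (0.22, array([174.1, 224.2]))]
rod_tip [(0.71, array([253.7, 226.7]))]
guide_mouth [(0.8, array([175.3, 218.6]))]
liner_mouth [(0.75, array([140.4, 216.5]))]
rod_rest [(0.64, array([308.3, 234. ]))]
core []
end_stop [(0.67, array([128.4, 210.1]))]
scene 387.86006579897577 [ -204.8 -1111.3   604.2]
rod [(0.62, [193.1, 201.3, 217.0, 216.4]), (0.61, [177.0, 162.1, 183.0, 176.0])]
rod_rest [(0.72, [239.3, 219.2, 284.0, 257.0])]
extruder [(0.9, [173.6, 160.5, 204.8, 196.3])]
end_stop [(0.62, [173.8, 161.7, 203.3, 196.4]), (0.47, [174.2, 159.5, 187.9, 177.4])]
core []
rod [(0.64, array([259.9, 231.2]))]
rod_tip [(0.72, array([233. , 203.2]))]
guide_mouth [(0.55, array([194.4, 176.1]))]
liner_mouth [(0.73, array([187.2, 171.1]))]
rod_rest [(0.63, array([259.9, 245. ])), (0.49, array([271.9, 223.2]))]
core []
end_stop [(0.62, array([179.1, 178.1]))]
```

View pics/top0.png

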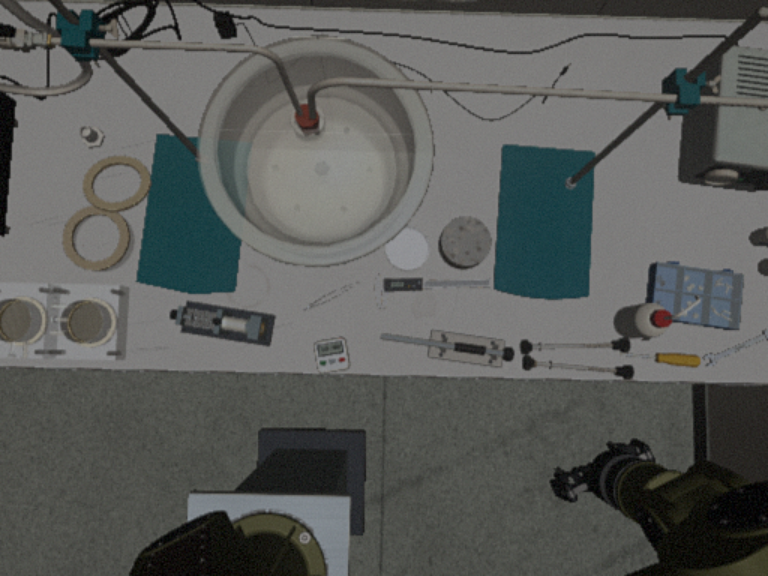

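Run:
```python
from h import *
np.set_printoptions(precision=1,suppress=True)
k=cal("top");print(k[3])
for o,px,z in [("rod",(314.3,233.5),45),("tip",(253.7,226.7),45),("rest",(308.3,234),0),("gm",(175.3,218.6),64),("lm",(140.4,216.5),64),("es",(128.4,210.1),0)]: print(o,at_z(k,px,z))
z=np.load("top0.npz");P=cloud(k,z["D"])
def fit(Q,name):
    m=Q[:,:2].mean(0);w,v=np.linalg.eigh(np.cov((Q[:,:2]-m).T));a=v[:,1];c=(Q[:,:2]-m)@a;print(name,len(Q),m,"dir",a,np.degrees(np.arctan2(a[1],a[0])),c.min(),c.max(),"z",np.percentile(Q[:,2],[5,50,95]))
Q=P[224:243,250:345].reshape(-1,3)
fit(Q[(Q[:,2]>40)&(Q[:,2]<75)],"rod")
fit(Q[(Q[:,2]>2)&(Q[:,2]<15)],"base")
Q=P[190:240,100:190].reshape(-1,3)
fit(Q[(Q[:,2]>85)&(Q[:,2]<95)],"block")
fit(Q[(Q[:,2]>70)&(Q[:,2]<81)],"liner")
fit(Q[(Q[:,2]>5)&(Q[:,2]<15)],"base")
```

```text
[[ 0.  -1.   0.1]
 [-1.  -0.  -0. ]
 [ 0.  -0.1 -1. ]]
rod [ 441.9 -390.3   45. ]
tip [ 457.7 -213.2   45. ]
rest [ 440.3 -379.6    0. ]
gm [475.4  12.   64. ]
lm [479.2 111.8  64. ]
es [500.3 166.7   0. ]
rod 476 [ 449.3 -361.8] dir [0.1 1. ] 83.49958886187993 -108.13160365643401 148.84041747443834 z [45.7 52.2 58.5]
base 888 [ 441.2 -351.3] dir [-0.  1.] 92.28188274910262 -137.03420303626703 148.70943294216107 z [ 2.4  7.6 12.8]
block 164 [480.3  45.5] dir [0.2 1. ] 80.85037163871937 -31.857005315363523 122.58854167887404 z [86.2 90.8 94.1]
liner 231 [485.5  90.3] dir [0.1 1. ] 82.74189498410128 -77.7521707492787 98.00239770881538 z [71.1 76.1 80.3]
base 755 [489.7  97.6] dir [0.1 1. ] 85.97549226078135 -118.15857489794593 159.79610596311664 z [ 5.2 10.7 14.3]
```

The top view shows the rod and rest at about (445,345)/1.5, with the tip to the left. The extruder is at (225,322)/1.5, with its guide on the right, so the push runs roughly along +y. The timer sits between them, and the studs are just behind the rod's knob.

```bash
cat >> h.py <<'E'
def plan(p,yaw,n,s=None):
    """rows from the present pose to TCP p (mm), tool-x yaw (deg), n rows"""
    s=s or monitor.observe();E=np.array(s["ee_rot"]);d=np.array(p)-s["tool_pos"]
    y0=np.degrees(np.arctan2(E[1,0],E[0,0]));dy=(yaw-y0+180)%360-180
    for i in range(n):
        a=np.radians(y0+dy*i/n);c,q=np.cos(a),np.sin(a);w=d/n
        print([round((c*w[0]+q*w[1])/1000,4),round((q*w[0]-c*w[1])/1000,4),round(-w[2]/1000,4),round(-dy/n,2)])
E
python3 - <<'E'
from h import *
np.set_printoptions(precision=3,suppress=True)
s=monitor.observe();print(s["clock"],s["joints"],np.array(s["ee_rot"]))
print(imaging.calibration("wrist"))
plan([448,-370,215],84,8)
E
```

```text
1.3 [-1.104  0.313 -0.047  1.21   0.     1.571] [[ 0.893  0.45   0.   ]
 [ 0.45  -0.893 -0.   ]
 [ 0.     0.    -1.   ]]
{'vertical_fov': 61.700366076826526, 'cx': 255.89759944808225, 'cy': 196.2725716332373, 'tool_from_camera': array([[  -0.001,   -0.962,   -0.273,   70.343],
       [   1.   ,   -0.001,   -0.   ,   -0.751],
       [  -0.   ,   -0.273,    0.962, -174.408],
       [   0.   ,    0.   ,    0.   ,    1.   ]])}
[np.float64(0.0292), np.float64(-0.0085), np.float64(-0.0018), np.float64(-7.16)]
[np.float64(0.03), np.float64(-0.0048), np.float64(-0.0018), np.float64(-7.16)]
[np.float64(0.0304), np.float64(-0.001), np.float64(-0.0018), np.float64(-7.16)]
[np.float64(0.0303), np.float64(0.0028), np.float64(-0.0018), np.float64(-7.16)]
[np.float64(0.0297), np.float64(0.0065), np.float64(-0.0018), np.float64(-7.16)]
[np.float64(0.0287), np.float64(0.0102), np.float64(-0.0018), np.float64(-7.16)]
[np.float64(0.0272), np.float64(0.0137), np.float64(-0.0018), np.float64(-7.16)]
[np.float64(0.0252), np.float64(0.0169), np.float64(-0.0018), np.float64(-7.16)]
```

Emit:
arm_command --pt "0.0292 -0.0085 -0.002 -7.16 -1" --pt "0.03 -0.0048 -0.002 -7.16 -1" --pt "0.0304 -0.001 -0.002 -7.16 -1" --pt "0.0303 0.0028 -0.002 -7.16 -1" --pt "0.0297 0.0065 -0.002 -7.16 -1" --pt "0.0287 0.0102 -0.002 -7.16 -1" --pt "0.0272 0.0137 -0.002 -7.16 -1" --pt "0.0252 0.0169 -0.002 -7.16 -1"

```text
clock: 2.1
tool_pos: [448.8, -369.0, 216.5]
ee_rot: [[0.099, 0.995, 0.0], [0.995, -0.099, -0.0], [-0.0, 0.0, -1.0]]
ft_force: [0.7, 0.3, -0.1]
gripper_width: 85.3
```

```bash
cat > look.py <<'E'
import sys
from h import *
np.set_printoptions(precision=1,suppress=True)
s=monitor.observe();print(s["clock"],np.array(s["tool_pos"]),np.degrees(np.arctan2(s["ee_rot"][1][0],s["ee_rot"][0][0])))
k=cal("wrist");im,D=imaging.grab_frame("wrist");n=sys.argv[1];save(im,n+".png",1.2);np.savez(n+".npz",im=im,D=D,R=k[3],t=k[4],f=k[0])
for a in sys.argv[2:]:
    o,z=a.split(":")
    for q in imaging.pinpoint("wrist",o)[:2]: print(o,round(q["score"],2),np.array(q["pixel"]),at_z(k,q["pixel"],float(z)))
E
python3 look.py w1 rod:45 rod_tip:45 rod_rest:0
python3 - <<'E'
from h import *
plan([470,-20,235],83,8)
E
```

```text
2.1 [ 448.8 -369.   216.5] 84.31875586571938
rod 0.72 [251.9 185.7] [ 443.5 -384.    45. ]
rod_tip 0.81 [258.8   8.6] [ 468.1 -210.6   45. ]
rod_rest 0.81 [252.2 176.3] [ 443.4 -383.1    0. ]
[np.float64(0.0437), np.float64(-0.0018), np.float64(-0.0023), np.float64(0.13)]
[np.float64(0.0437), np.float64(-0.0019), np.float64(-0.0023), np.float64(0.13)]
[np.float64(0.0437), np.float64(-0.002), np.float64(-0.0023), np.float64(0.13)]
[np.float64(0.0437), np.float64(-0.0021), np.float64(-0.0023), np.float64(0.13)]
[np.float64(0.0437), np.float64(-0.0022), np.float64(-0.0023), np.float64(0.13)]
[np.float64(0.0437), np.float64(-0.0023), np.float64(-0.0023), np.float64(0.13)]
[np.float64(0.0437), np.float64(-0.0024), np.float64(-0.0023), np.float64(0.13)]
[np.float64(0.0437), np.float64(-0.0025), np.float64(-0.0023), np.float64(0.13)]
```

View pics/w1.png

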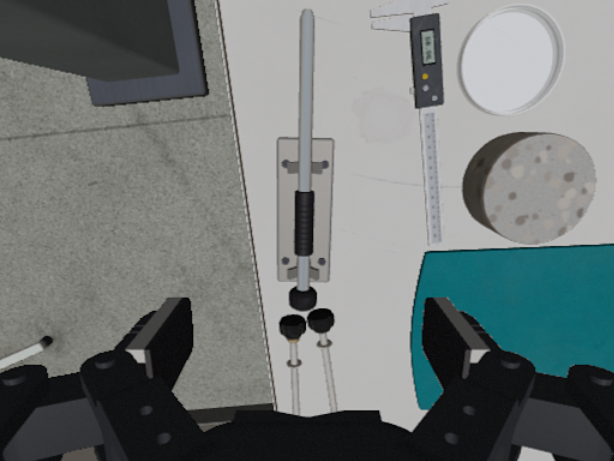

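Wrist view: the rod lies cleanly in the rest, with its sleeve at (304,223)/1.2 and its tip at (307,12)/1.2. The stud knobs are just behind the rod's knob. Next I look at the extruder.

Emit:
arm_command --pt "0.0437 -0.0018 -0.0023 0.3 -1" --pt "0.0437 -0.0018 -0.0023 0.3 -1" --pt "0.0437 -0.002 -0.0023 0.3 -1" --pt "0.0437 -0.002 -0.0023 0.3 -1" --pt "0.0437 -0.0022 -0.0023 0.3 -1" --pt "0.0437 -0.0022 -0.0023 0.3 -1" --pt "0.0437 -0.0024 -0.0023 0.3 -1" --pt "0.0437 -0.0024 -0.0023 0.3 -1"

```text
clock: 3.1
tool_pos: [473.7, -20.4, 234.9]
ee_rot: [[0.149, 0.989, 0.0], [0.989, -0.149, -0.0], [-0.0, 0.001, -1.0]]
ft_force: [1.4, -0.5, -0.2]
gripper_width: 85.5
```

```bash
python3 look.py w2 guide_mouth:64 liner_mouth:64 extruder:0 end_stop:0 core:64
```

```text
3.1 [473.7 -20.4 234.9] 81.43688599814476
guide_mouth 0.59 [249.1 137.9] [472.7  17.2  64. ]
liner_mouth 0.61 [248.7  47.4] [486.  104.5  64. ]
extruder 0.8 [250.1 133.9] [472.4  16.    0. ]
extruder 0.71 [320.2 219.4] [ 548.5 -110.6    0. ]
```

View pics/w2.png

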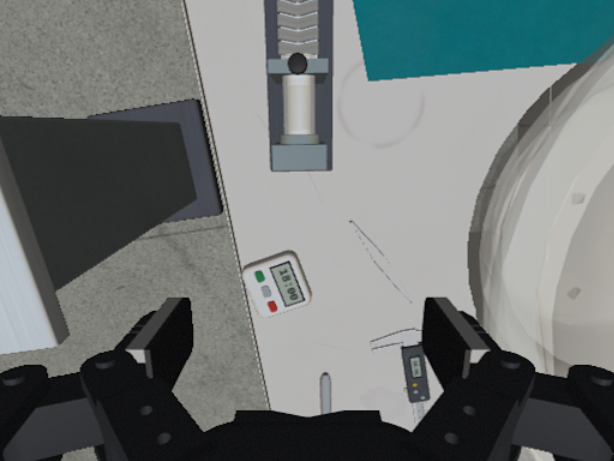

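The guide block is at (300,157)/1.2, with the liner and yoke beyond it, all lined up with the tool. The timer and tweezers are clear of the rod's path at height. I'll refine with depth geometry.

```bash
cat > geo.py <<'E'
from h import *
np.set_printoptions(precision=2,suppress=True)
def load(n):
    z=np.load(n+".npz");k=(float(z["f"]),imaging.calibration("wrist")["cx"],imaging.calibration("wrist")["cy"],z["R"],z["t"]);return z,k,cloud(k,z["D"])
def rect(P,m,name):
    m=m.astype(np.uint8);n,l,st,c=cv2.connectedComponentsWithStats(m);i=1+st[1:,4].argmax()
    Q=P[l==i];r=cv2.minAreaRect(Q[:,:2].astype(np.float32));b=cv2.boxPoints(r)
    print(name,len(Q),"c",np.array(r[0]),"size",np.array(r[1]),"ang",r[2],"z",np.percentile(Q[:,2],[5,50,95]));return Q
if __name__=="__main__":
    z,k,P=load("w2");roi=np.zeros((384,512),bool);roi[:150,215:285]=1
    rect(P,roi&(P[...,2]>85)&(P[...,2]<95)&(P[...,1]<60),"blocktop")
    rect(P,roi&(P[...,2]>5),"extruder all")
    rect(P,roi&(P[...,2]>5)&(P[...,2]<14),"base")
    Q=rect(P,roi&(P[...,2]>68)&(P[...,2]<80)&(P[...,1]>45)&(P[...,1]<85),"liner")
    z,k,P=load("w1");roi[:]=0;roi[:262,225:285]=1
    R=rect(P,roi&(P[...,2]>38),"rod all")
    rect(P,roi&(P[...,2]>5)&(P[...,2]<12),"restbase")
    rect(P,roi&(P[...,2]>4)&(P[...,1]>-460),"rest all")
    b=P[...,1]
    for y in range(-300,-215,20):
        S=R[(abs(R[:,1]-y)<8)];print("bar",y,S[:,0].min(),S[:,0].max(),np.median(S[:,0]),S[:,2].max())
E
python3 geo.py
```

```text
blocktop 951 c [474.24  26.37] size [19.99 43.72] ang 81.78590393066406 z [89.63 90.83 92.03]
extruder all 7833 c [482.03  83.92] size [156.25  63.69] ang 82.06718444824219 z [ 9.84 61.12 91.74]
base 2800 c [482.03  83.92] size [156.25  63.69] ang 82.06718444824219 z [ 9.41 10.77 12.15]
liner 1128 c [477.96  64.59] size [43.6  28.51] ang 81.5905990600586 z [70.4  76.61 78.99]
rod all 3709 c [ 449.83 -338.37] size [258.89  30.71] ang 82.98790740966797 z [46.24 51.1  57.19]
restbase 1734 c [ 461.44 -384.96] size [148.49  21.42] ang 83.13033294677734 z [ 7.15  8.8  10.22]
rest all 7152 c [ 449.84 -335.52] size [253.25  56.02] ang 83.20875549316406 z [ 7.66 44.22 54.69]
bar -300 447.2950904179535 460.28775345224744 454.8526415506612 390.85769818433994
bar -280 450.57602804531086 463.2868016734652 456.92146284505935 54.082649561336495
bar -260 452.6864785974211 465.21949128658343 459.03885780999735 53.12246906528679
bar -240 454.8194610327723 468.13518702008224 461.23308223076685 54.02919641763822
bar -220 456.89493124527957 469.73124610748204 463.7445068410417 52.99746268979703
```

Run:
```python
from h import *
plan([446.1,-371.1,110],83.4,8)
```

```text
[np.float64(-0.0436), np.float64(0.003), np.float64(0.0156), np.float64(-0.24)]
[np.float64(-0.0437), np.float64(0.0028), np.float64(0.0156), np.float64(-0.24)]
[np.float64(-0.0437), np.float64(0.0026), np.float64(0.0156), np.float64(-0.24)]
[np.float64(-0.0437), np.float64(0.0025), np.float64(0.0156), np.float64(-0.24)]
[np.float64(-0.0437), np.float64(0.0023), np.float64(0.0156), np.float64(-0.24)]
[np.float64(-0.0437), np.float64(0.0021), np.float64(0.0156), np.float64(-0.24)]
[np.float64(-0.0437), np.float64(0.0019), np.float64(0.0156), np.float64(-0.24)]
[np.float64(-0.0437), np.float64(0.0017), np.float64(0.0156), np.float64(-0.24)]
```

Emit:
arm_command --pt "-0.0436 0.003 0.0156 -0.24 -1" --pt "-0.0437 0.0028 0.0156 -0.24 -1" --pt "-0.0437 0.0026 0.0156 -0.24 -1" --pt "-0.0437 0.0025 0.0156 -0.24 -1" --pt "-0.0437 0.0023 0.0156 -0.24 -1" --pt "-0.0437 0.0021 0.0156 -0.24 -1" --pt "-0.0437 0.0019 0.0156 -0.24 -1" --pt "-0.0437 0.0017 0.0156 -0.24 -1"

```text
clock: 4.2
tool_pos: [445.0, -373.6, 109.1]
ee_rot: [[0.116, 0.993, -0.0], [0.993, -0.116, -0.0], [-0.0, -0.0, -1.0]]
ft_force: [0.4, 0.6, -0.1]
gripper_width: 85.5
```

```bash
python3 look.py w3 rod:45 rod_rest:0 >/dev/null
python3 - <<'E'
from geo import *
z,k,P=load("w3");plan([446.1,-371.1,26],83.4,6)
roi=np.zeros((384,512),bool);roi[:,215:290]=1
R=P[roi&(P[...,2]>40)&(P[...,2]<62)]
u=np.array([np.cos(np.radians(83.4)),np.sin(np.radians(83.4))])
for y in range(-420,-200,20):
    S=R[abs(R[:,1]-y)<6]
    if len(S)>20:print(y,len(S),S[:,0].min(),S[:,0].max(),(S[:,0].min()+S[:,0].max())/2,np.percentile(S[:,2],98))
E
```

```text
[np.float64(0.0004), np.float64(0.0003), np.float64(0.0137), np.float64(-0.04)]
[np.float64(0.0004), np.float64(0.0003), np.float64(0.0137), np.float64(-0.04)]
[np.float64(0.0004), np.float64(0.0003), np.float64(0.0137), np.float64(-0.04)]
[np.float64(0.0004), np.float64(0.0003), np.float64(0.0137), np.float64(-0.04)]
[np.float64(0.0004), np.float64(0.0003), np.float64(0.0137), np.float64(-0.04)]
[np.float64(0.0004), np.float64(0.0003), np.float64(0.0137), np.float64(-0.04)]
-420 200 433.8478739091864 446.35065035201126 440.09926213059885 52.677846870610495
-400 333 433.16447261604634 451.87791219742047 442.5211924067334 55.67837459223811
-380 352 435.5657717155182 453.98928030561603 444.77752601056716 55.68315614592227
-360 373 438.256106236262 456.20111599203574 447.22861111414886 55.611683219946364
-340 441 434.51403140379404 465.74010668545935 450.1270690446267 52.64192958848996
-320 298 445.4235409283028 458.38251495097853 451.90302793964065 52.742693564352116
-300 308 447.9081057483576 460.616448605627 454.2622771769923 52.586584313353676
-280 326 450.41882182208707 463.54604246858213 456.9824321453346 52.729435449965266
-260 360 452.93587764016684 465.67110758894535 459.3034926145561 52.615886633450174
-240 223 455.47734074665675 467.4220730145191 461.44970688058794 52.56206055034733
```

View pics/w3.png

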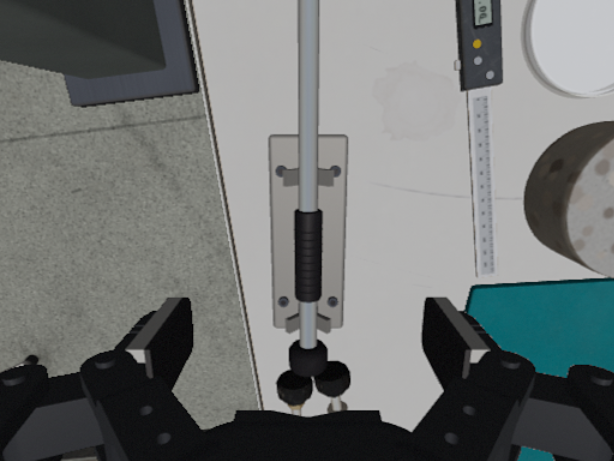

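The sleeve is clear between the uprights. Rod line: x=445.9 at y=-371, yaw 83.3°. I'll descend.

Emit:
arm_command --pt "0.0004 0.0001 0.017 0 -1" --pt "0.0004 0.0001 0.017 0 -1" --pt "0.0004 0.0001 0.016 0 -1" --pt "0.0004 0.0001 0.013 0 -1" --pt "0.0004 0.0001 0.01 0 -1" --pt "0.0004 0 0.007 0 -1" --pt "0 0 0.003 0 -1" --pt "0 0 0 0 -0.3" --force 60

```text
clock: 5.15
tool_pos: [447.7, -367.4, 26.8]
ee_rot: [[0.112, 0.994, -0.0], [0.994, -0.112, 0.0], [0.0, -0.0, -1.0]]
ft_force: [-0.4, 0.0, -0.3]
gripper_width: 73.1
```

Emit:
arm_command --pt "0 0 0 0 0.2" --pt "0 0 0 0 0.5" --pt "0 0 0 0 1" --pt "0 0 0 0 1" --pt "0 0 0 0 1" --pt "0 0 0 0 1" --pt "0 0 0 0 1" --pt "0 0 0 0 1" --force 60

```text
clock: 5.95
tool_pos: [447.7, -367.5, 26.9]
ee_rot: [[0.112, 0.994, -0.0], [0.994, -0.112, 0.0], [0.0, -0.0, -1.0]]
ft_force: [-0.2, -0.3, -0.2]
gripper_width: -0.2
```

```bash
python3 look.py w4 rod:45; python3 -c "
from h import *
s=monitor.observe();print(s['gripper_width'],s['ft_force'],s['torque'])"
```

```text
5.95 [ 447.7 -367.5   26.9] 83.545313221432
-0.20195188426268013 [-0.59419381  0.23883773 -0.05207349] [ 0.039736    0.03199943 -0.01061798]
```

View pics/w4.png

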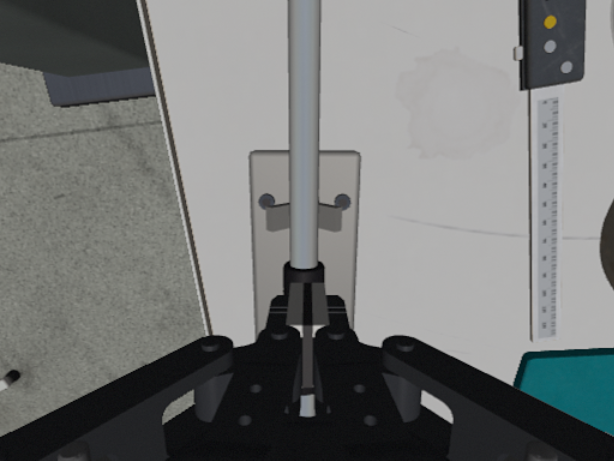

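Run:
```python
from geo import *
z,k,P=load("w4");im=z["im"]
c=im[205:384,180:330];c=np.clip(c.astype(float)*2.2,0,255).astype(np.uint8)
save(c,"w4c.png",3.2)
E=np.array(monitor.observe()["ee_rot"]);t=monitor.observe()["tool_pos"]
for v in range(220,350,10):
    print(v,[tuple(((P[v,u]-t)@E).round(0).astype(int)) for u in (236,244,250,256,262,270)])
```

```text
220 [(np.int64(0), np.int64(-12), np.int64(18)), (np.int64(15), np.int64(-5), np.int64(-23)), (np.int64(16), np.int64(-2), np.int64(-25)), (np.int64(16), np.int64(1), np.int64(-24)), (np.int64(15), np.int64(4), np.int64(-23)), (np.int64(0), np.int64(10), np.int64(17))]
230 [(np.int64(10), np.int64(-9), np.int64(-23)), (np.int64(11), np.int64(-5), np.int64(-27)), (np.int64(12), np.int64(-2), np.int64(-28)), (np.int64(12), np.int64(1), np.int64(-27)), (np.int64(11), np.int64(4), np.int64(-26)), (np.int64(-6), np.int64(10), np.int64(18))]
240 [(np.int64(4), np.int64(-9), np.int64(-22)), (np.int64(12), np.int64(-5), np.int64(-41)), (np.int64(12), np.int64(-2), np.int64(-41)), (np.int64(12), np.int64(1), np.int64(-41)), (np.int64(13), np.int64(3), np.int64(-43)), (np.int64(12), np.int64(7), np.int64(-41))]
250 [(np.int64(8), np.int64(-8), np.int64(-43)), (np.int64(13), np.int64(-4), np.int64(-53)), (np.int64(13), np.int64(-2), np.int64(-52)), (np.int64(12), np.int64(1), np.int64(-51)), (np.int64(13), np.int64(3), np.int64(-52)), (np.int64(13), np.int64(7), np.int64(-52))]
260 [(np.int64(8
[... 1725 characters left out ...]
-1), np.int64(-79)), (np.int64(-9), np.int64(1), np.int64(-69)), (np.int64(-1), np.int64(3), np.int64(-79)), (np.int64(14), np.int64(5), np.int64(-99))]
330 [(np.int64(17), np.int64(-4), np.int64(-108)), (np.int64(-3), np.int64(-3), np.int64(-82)), (np.int64(-7), np.int64(-1), np.int64(-77)), (np.int64(-48), np.int64(1), np.int64(-25)), (np.int64(-5), np.int64(3), np.int64(-79)), (np.int64(10), np.int64(5), np.int64(-98))]
340 [(np.int64(14), np.int64(-4), np.int64(-107)), (np.int64(-6), np.int64(-3), np.int64(-83)), (np.int64(-55), np.int64(-3), np.int64(-24)), (np.int64(-55), np.int64(1), np.int64(-25)), (np.int64(-9), np.int64(3), np.int64(-80)), (np.int64(7), np.int64(5), np.int64(-99))]
```

View pics/w4c.png

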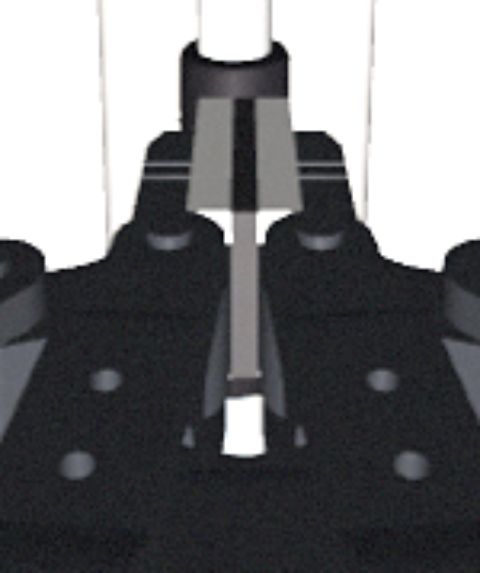

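Run:
```python
from geo import *
z,k,P=load("w4");s=monitor.observe()
T=np.array(imaging.calibration("wrist")["tool_from_camera"])
def tool(n):
    z=np.load(n+".npz");D=z["D"];v,u=np.mgrid[:384,:512];f=float(z["f"])
    return np.stack([(u-k[1])/f*D,(v-k[2])/f*D,D],-1)@T[:3,:3].T+T[:3,3],z["im"]
Q,_=tool("w4")
for v in range(230,246,2): print(v,[tuple(int(a) for a in Q[v,u].round()) for u in (232,236,240,244,250,262,268,274,280)])
for n in ("w1","w3"):
    Q,im=tool(n)
    m=np.zeros((384,512),bool);m[235:340,90:400]=1
    S=Q[m&(Q[...,2]<20)&(Q[...,2]>-60)&(abs(Q[...,1])>30)&(abs(Q[...,1])<62)&(abs(Q[...,0])<20)]
    print(n,len(S),np.percentile(S[:,2],[0,50,90,95,99,100]),"maxz by side",S[S[:,1]<0,2].max(),S[S[:,1]>0,2].max())
```

```text
230 [(-7, -15, 18), (10, -9, -22), (11, -7, -25), (11, -5, -27), (12, -2, -28), (11, 4, -26), (10, 7, -24), (-7, 12, 18), (-7, 16, 19)]
232 [(-8, -15, 18), (8, -9, -22), (10, -7, -25), (9, -5, -25), (10, -2, -27), (10, 4, -27), (9, 7, -24), (-8, 12, 19), (-8, 16, 19)]
234 [(-9, -15, 18), (7, -9, -21), (8, -7, -24), (9, -5, -27), (9, -2, -27), (9, 4, -27), (8, 7, -23), (-9, 12, 18), (-10, 16, 19)]
236 [(-11, -15, 18), (6, -10, -21), (7, -7, -25), (12, -5, -37), (13, -2, -38), (12, 4, -37), (12, 6, -37), (-11, 12, 19), (-11, 16, 18)]
238 [(-12, -15, 19), (5, -9, -22), (6, -7, -25), (12, -5, -39), (12, -2, -39), (12, 3, -39), (12, 6, -38), (-12, 12, 18), (-12, 16, 18)]
240 [(-14, -15, 18), (4, -10, -22), (5, -7, -25), (12, -5, -41), (12, -2, -41), (13, 3, -43), (12, 6, -41), (-14, 12, 18), (-14, 16, 18)]
242 [(-15, -15, 18), (3, -10, -21), (4, -7, -25), (13, -5, -44), (13, -2, -44), (12, 3, -44), (12, 6, -43), (-15, 12, 18), (-15, 16, 19)]
244 [(-16, -15, 17), (1, -10, -21), (3, -7, -25), (13, -4, -46), (13, -2, -46), (12, 3, -45), (13, 6, -46), (-16, 12, 17), (-16, 16, 18)]
w1 1643 [-59.99 -54.15 -47.98 -46.59 -45.52 -44.51] maxz by side -44.51042266187957 -44.67621930880952
w3 1633 [-60.   -54.17 -48.   -46.68 -45.34 -44.66] maxz by side -44.7544355538503 -44.65548964006925
```

The depth picture explains the empty grip. The shut fingertips sit about 36 mm above the reported TCP, so they closed over the top of the sleeve without touching it. The gripper body also measures 36 mm higher, which agrees. I'll open, go 36 mm lower and try again.

Emit:
arm_command --pt "0 0 0 0 -1" --pt "0 0 0 0 -1" --pt "-0.001 -0.0006 0 0 -1" --pt "-0.001 -0.0006 0 0 -1" --pt "-0.001 0 0.004 0 -1" --pt "0 0 0.01 0 -1" --pt "0 0 0.012 0 -1" --pt "0 0 0.01 0 -1"

```text
clock: 6.85
tool_pos: [445.7, -369.9, -10.7]
ee_rot: [[0.112, 0.994, -0.001], [0.994, -0.112, 0.001], [0.001, -0.001, -1.0]]
ft_force: [0.1, -0.2, -0.1]
gripper_width: 85.1
```

Emit:
arm_command --pt "0 0 0 0 0" --pt "0 0 0 0 0.3" --pt "0 0 0 0 0.5" --pt "0 0 0 0 0.7" --pt "0 0 0 0 1" --pt "0 0 0 0 1" --pt "0 0 0 0 1" --pt "0 0 0 0 1" --force 60

```text
clock: 7.65
tool_pos: [445.8, -370.6, -8.6]
ee_rot: [[0.113, 0.994, -0.001], [0.994, -0.113, -0.001], [-0.001, -0.001, -1.0]]
ft_force: [-4.2, 0.7, 5.4]
gripper_width: 16.3
```

Emit:
arm_command --pt "0 0 -0.002 0 1" --pt "0 0 -0.004 0 1" --pt "0 0 -0.008 0 1" --pt "0 0 -0.01 0 1" --pt "0 0 -0.01 0 1" --pt "0 0 -0.01 0 1" --pt "0 0 -0.006 0 1" --pt "0 0 0 0 1" --force 80

```text
clock: 8.45
tool_pos: [447.1, -371.0, 42.3]
ee_rot: [[0.112, 0.994, 0.002], [0.994, -0.112, -0.001], [-0.001, 0.002, -1.0]]
ft_force: [0.3, 0.2, -0.7]
gripper_width: 16.1
```

```bash
cat > held.py <<'E'
from geo import *
import sys
T=np.array(imaging.calibration("wrist")["tool_from_camera"])
n=sys.argv[1]
s=monitor.observe();im,D=imaging.grab_frame("wrist");kk=cal("wrist");save(im,n+".png",1.2);np.savez(n+".npz",im=im,D=D,R=kk[3],t=kk[4],f=kk[0])
v,u=np.mgrid[:384,:512];Q=np.stack([(u-kk[1])/kk[0]*D,(v-kk[2])/kk[0]*D,D],-1)@T[:3,:3].T+T[:3,3]
m=(abs(Q[...,1])<25)&(Q[...,2]>-45)&(Q[...,2]<-10);m[235:]=0
R=Q[m];print(s["clock"],s["tool_pos"],s["gripper_width"],s["ft_force"])
for x in range(20,185,12):
    S=R[abs(R[:,0]-x)<5]
    if len(S)>20:print(x,len(S),"y",S[:,1].min(),S[:,1].max(),"mid",(S[:,1].min()+S[:,1].max())/2,"ztop",np.percentile(S[:,2],3))
print("max x",R[:,0].max())
E
python3 held.py w5
```

```text
8.45 [ 447.07 -371.05   42.32] 16.139087696137874 [ 0.26  0.15 -0.75]Traceback (most recent call last):
  File "held.py", line 12, in <module>
    print("max x",R[:,0].max())
                  ~~~~~~~~~~^^
    return umr_maximum(a, axis, None, out, keepdims, initial, where)
ValueError: zero-size array to reduction operation maximum which has no identity
```

View pics/w5.png

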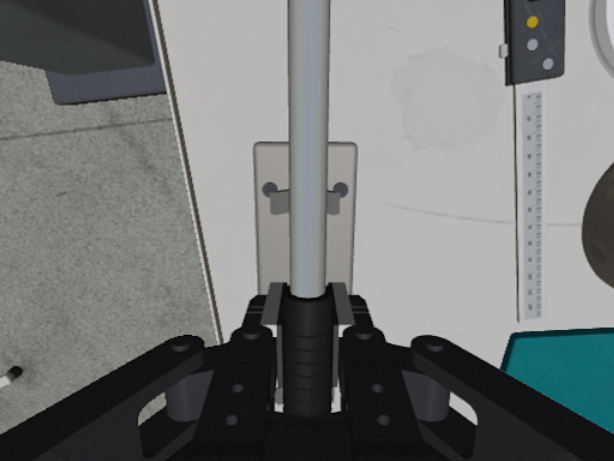

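The rod is held and lifted, with the pads on both sides of the sleeve and the bar running straight up the image. I'll fit its line in the tool frame.

```bash
sed -i 's/>-45)&(Q\[...,2\]<-10)/>-80)\&(Q[...,2]<-35)/' held.py
cat >> held.py <<'E'
B=R[(R[:,0]>30)&(R[:,0]<R[:,0].max()-4)]
xs=np.arange(32,B[:,0].max()-3,4.);my=[];mz=[]
for x in xs:
    S=B[abs(B[:,0]-x)<3];my.append((np.percentile(S[:,1],1)+np.percentile(S[:,1],99))/2);mz.append(np.median(S[abs(S[:,1]-np.median(S[:,1]))<2,2]))
py,pz=np.polyfit(xs,my,1),np.polyfit(xs,mz,1)
print("y=",py,"deg",np.degrees(py[0]),"ztop=",pz,"deg",np.degrees(pz[0]))
E
python3 held.py w6
```

```text
8.5 [ 446.63 -370.74   41.57] 16.248578755206665 [ 0.02  0.12 -0.89]
20 204 y -5.2471467461942405 6.378232246049251 mid 0.5655427499275052 ztop -60.372000811956134
32 760 y -5.136863184376129 6.711130510065435 mid 0.7871336628446528 ztop -60.640027662413075
44 817 y -4.997810921964631 6.5723890585757765 mid 0.7872890683055727 ztop -60.78042203308589
56 917 y -5.252790775714233 6.810165382665397 mid 0.7786873034755817 ztop -60.5526819858603
68 962 y -5.029670229704056 6.665075545258696 mid 0.8177026577773199 ztop -60.604378426502876
80 1063 y -4.868004248099004 6.9084327430252355 mid 1.020214247463116 ztop -60.61377114640915
92 1184 y -5.0413211411752075 7.017655857886261 mid 0.9881673583555268 ztop -60.717604944290144
104 476 y -4.8786144503288265 6.929436908119598 mid 1.0254112288953858 ztop -60.54291349428752
max x 103.91733502337195
y= [0.   0.57] deg 0.2606824987526054 ztop= [  0.  -59.8] deg 0.06995509076581273
```

Run:
```python
from h import *
plan([446.1,-169.2,10.7],82.26,7)
```

```text
[np.float64(0.0286), np.float64(-0.0033), np.float64(0.0043), np.float64(0.18)]
[np.float64(0.0285), np.float64(-0.0033), np.float64(0.0043), np.float64(0.18)]
[np.float64(0.0285), np.float64(-0.0034), np.float64(0.0043), np.float64(0.18)]
[np.float64(0.0285), np.float64(-0.0035), np.float64(0.0043), np.float64(0.18)]
[np.float64(0.0285), np.float64(-0.0036), np.float64(0.0043), np.float64(0.18)]
[np.float64(0.0285), np.float64(-0.0037), np.float64(0.0043), np.float64(0.18)]
[np.float64(0.0285), np.float64(-0.0038), np.float64(0.0043), np.float64(0.18)]
```

Emit:
arm_command --pt "0.022 -0.0033 0 0.18 1" --pt "0.03 -0.0033 0.002 0.18 1" --pt "0.033 -0.0034 0.006 0.18 1" --pt "0.033 -0.0035 0.006 0.18 1" --pt "0.033 -0.0036 0.006 0.18 1" --pt "0.027 -0.0037 0.006 0.18 1" --pt "0.0155 -0.0038 0.004 0.18 1" --pt "0 0 0 0 1"

```text
clock: 9.35
tool_pos: [443.6, -173.0, 9.8]
ee_rot: [[0.132, 0.991, -0.003], [0.991, -0.132, 0.002], [0.001, -0.003, -1.0]]
ft_force: [0.3, -0.0, -1.9]
gripper_width: 15.9
```

```bash
python3 - <<'E'
from h import *
for i in range(6):
    s=monitor.observe();print(s["clock"],np.round(s["tool_pos"],2),np.degrees(np.arctan2(s["ee_rot"][1][0],s["ee_rot"][0][0])).round(2),np.round(s["ft_force"],1));imaging.grab_frame("wrist")
n="top";im,D=imaging.grab_frame(n);save(im[180:260,90:300],"t2.png",3.6)
imaging.grab_frame("scene")
for c in("top","scene"):
  for o in("rod_tip","guide_mouth"):print(c,o,[(q["score"],np.round(q["pixel"],1),at_z(cal(c),q["pixel"],64).round(1)) for q in imaging.pinpoint(c,o)[:1]])
E
python3 held.py w7 | tail -1
```

```text
9.35 [ 443.55 -172.96    9.76] 82.44 [ 0.3 -0.  -1.9]
9.4 [ 444.46 -174.38   10.28] 82.39 [ 0.3  0.2 -1.6]
9.45 [ 445.19 -175.32   10.72] 82.33 [-0.3  0.1 -1. ]
9.5 [ 445.55 -175.88   10.95] 82.28 [ 0.3  0.  -1.5]
9.55 [ 445.72 -176.18   11.05] 82.25 [ 0.3 -0.3 -1.7]
9.6 [ 445.75 -176.27   11.12] 82.23 [-0.4 -0.4 -1.2]
top rod_tip [(0.7, array([312.5, 233.7]), array([ 441.1, -382. ,   64. ]))]
top guide_mouth [(0.56, array([173.5, 219.3]), array([473.3,  17.1,  64. ]))]
scene rod_tip []
scene guide_mouth [(0.63, array([194.7, 175.4]), array([476.5,  33.7,  64. ]))]
y= [0.   0.57] deg 0.23375304831718274 ztop= [  0. -60.] deg 0.1747422337749495
```

View pics/t2.png

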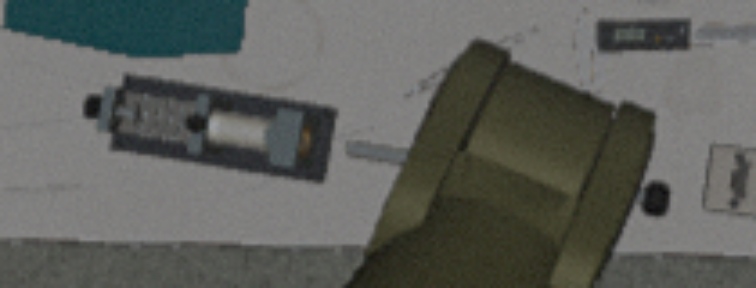

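Emit:
arm_command --pt "0.006 -0.0003 0.0001 0 1" --pt "0.007 -0.0003 0.0001 0 1" --pt "0.007 0 0 0 1" --pt "0.006 0 0 0 1" --pt "0.005 0 0 0 1" --pt "0.003 0 0 0 1" --pt "0.001 0 0 0 1" --pt "0 0 0 0 1"

```text
clock: 10.8
tool_pos: [449.5, -140.5, 10.7]
ee_rot: [[0.134, 0.991, 0.0], [0.991, -0.134, -0.0], [-0.0, 0.0, -1.0]]
ft_force: [-0.4, -0.0, -1.3]
gripper_width: 15.8
```

```bash
cat > st.py <<'E'
from h import *
u=np.array([np.cos(np.radians(82)),np.sin(np.radians(82))]);M=np.array([472.7,16.5])
for i in range(3):
    s=monitor.observe();E=np.array(s["ee_rot"]);F=E.T@np.array(s["ft_force"]);p=np.array(s["tool_pos"])
    t=p+E@np.array([162.6,1.25,-53.9]);d=t[:2]-M
    print(s["clock"],p.round(2),np.degrees(np.arctan2(E[1,0],E[0,0])).round(2),"tip ext x",(d@u).round(1),"y",(u[0]*d[1]-u[1]*d[0]).round(2),"z",t[2].round(2),"Ftool",F.round(1),"w",round(s["gripper_width"],1))
    if i<2: imaging.grab_frame("wrist")
E
python3 st.py
```

```text
10.8 [ 449.47 -140.48   10.72] 82.3 tip ext x 3.9 y 0.76 z 64.6 Ftool [-0.1 -0.4  1.3] w 15.8
10.85 [ 449.43 -140.61   10.71] 82.29 tip ext x 3.8 y 0.74 z 64.59 Ftool [-0.5 -0.8  1.2] w 15.9
10.9 [ 449.45 -140.67   10.72] 82.28 tip ext x 3.7 y 0.7 z 64.6 Ftool [-0.9 -0.3  1.5] w 15.9
```

Emit:
arm_command --pt "0 0.0005 0 0 1" --pt "0.001 0 0 0 1" --pt "0.002 0 0 0 1" --pt "0.002 0 0 0 1" --pt "0.002 0 0 0 1" --pt "0.002 0 0 0 1" --pt "0.002 0 0 0 1" --pt "0.001 0 0 0 1"

```text
clock: 11.7
tool_pos: [451.6, -128.5, 10.7]
ee_rot: [[0.134, 0.991, 0.0], [0.991, -0.134, -0.0], [-0.0, 0.0, -1.0]]
ft_force: [0.3, -0.6, -1.9]
gripper_width: 15.7
```

```bash
python3 st.py
```

```text
11.7 [ 451.57 -128.52   10.7 ] 82.29 tip ext x 16.1 y 0.33 z 64.6 Ftool [-0.6  0.3  1.9] w 15.7
11.75 [ 451.58 -128.43   10.72] 82.3 tip ext x 16.1 y 0.35 z 64.64 Ftool [0.7 0.1 1.8] w 16.1
11.8 [ 451.59 -128.53   10.73] 82.3 tip ext x 16.0 y 0.32 z 64.65 Ftool [0.1 0.5 1.3] w 15.6
```

Emit:
arm_command --pt "0.002 0.0001 0 0 1" --pt "0.002 0.0001 0 0 1" --pt "0.002 0 0 0 1" --pt "0.002 0 0 0 1" --pt "0.002 0 0 0 1" --pt "0.002 0 0 0 1" --pt "0.002 0 0 0 1" --pt "0.002 0 0 0 1"

```text
clock: 12.6
tool_pos: [453.9, -112.7, 10.7]
ee_rot: [[0.134, 0.991, -0.0], [0.991, -0.134, -0.0], [-0.0, -0.0, -1.0]]
ft_force: [0.5, -0.0, -1.3]
gripper_width: 15.8
```

```bash
python3 st.py
```

```text
12.6 [ 453.86 -112.72   10.71] 82.29 tip ext x 32.0 y 0.24 z 64.61 Ftool [0.1 0.5 1.3] w 15.8
12.65 [ 453.91 -112.49   10.71] 82.3 tip ext x 32.2 y 0.25 z 64.65 Ftool [0.9 0.3 1.2] w 15.8
12.7 [ 453.89 -112.65   10.7 ] 82.3 tip ext x 32.1 y 0.26 z 64.62 Ftool [-0.1 -0.4  1.7] w 15.6
```

Emit:
arm_command --pt "0.002 0.0001 0 0 1" --pt "0.002 0.0001 0 0 1" --pt "0.002 0 0 0 1" --pt "0.002 0 0 0 1" --pt "0.002 0 0 0 1" --pt "0.002 0 0 0 1" --pt "0.002 0 0 0 1" --pt "0.002 0 0 0 1"

```text
clock: 13.5
tool_pos: [455.8, -99.9, 10.8]
ee_rot: [[0.136, 0.991, -0.001], [0.991, -0.136, -0.006], [-0.006, -0.0, -1.0]]
ft_force: [-2.2, -9.6, -0.6]
gripper_width: 15.6
```

```bash
python3 st.py
```

```text
13.5 [455.8  -99.93  10.81] 82.2 tip ext x 45.3 y -0.15 z 63.69 Ftool [-9.8 -0.9  0.7] w 15.6
13.55 [455.85 -99.59  10.82] 82.21 tip ext x 45.6 y -0.12 z 63.77 Ftool [-9.2  0.   1.6] w 15.9
13.6 [455.9  -99.58  10.82] 82.22 tip ext x 45.6 y -0.14 z 63.8 Ftool [-9.1 -0.6  1.1] w 16.0
```

Emit:
arm_command --pt "0.002 0 0 0 1" --pt "0.002 0 0 0 1" --pt "0.0025 0 0 0 1" --pt "0.0025 0 0 0 1" --pt "0.0025 0 0 0 1" --pt "0.0025 0 0 0 1" --pt "0.0025 0 0 0 1" --pt "0.0025 0 0 0 1"

```text
clock: 14.4
tool_pos: [458.4, -81.0, 10.8]
ee_rot: [[0.136, 0.991, -0.001], [0.991, -0.136, -0.006], [-0.006, -0.0, -1.0]]
ft_force: [-1.7, -10.5, -0.8]
gripper_width: 16.0
```

```bash
python3 st.py
```

```text
14.4 [458.37 -81.04  10.78] 82.2 tip ext x 64.3 y -0.06 z 63.66 Ftool [-10.6  -0.3   0.9] w 16.0
14.45 [458.46 -80.62  10.78] 82.21 tip ext x 64.8 y -0.06 z 63.76 Ftool [-8.8 -1.1  1.1] w 15.8
14.5 [458.45 -80.62  10.77] 82.22 tip ext x 64.7 y -0.03 z 63.78 Ftool [-9.4  0.8  1.1] w 15.8
```

Emit:
arm_command --pt "0.002 0 0 0 1" --pt "0.0025 0 0 0 1" --pt "0.0025 0 0 0 1" --pt "0.0025 0 0 0 1" --pt "0.0025 0 0 0 1" --pt "0.0025 0 0 0 1" --pt "0.0025 0 0 0 1" --pt "0.0025 0 0 0 1"

```text
clock: 15.3
tool_pos: [461.0, -61.5, 10.7]
ee_rot: [[0.136, 0.991, -0.001], [0.991, -0.136, -0.006], [-0.006, 0.0, -1.0]]
ft_force: [-1.4, -8.1, -2.2]
gripper_width: 15.7
```

```bash
python3 st.py
```

```text
15.3 [461.03 -61.54  10.74] 82.2 tip ext x 84.0 y 0.02 z 63.69 Ftool [-8.2 -0.3  2.2] w 15.7
15.35 [461.1  -61.02  10.73] 82.21 tip ext x 84.5 y 0.06 z 63.82 Ftool [-7.   0.2  0.4] w 15.6
15.4 [461.12 -60.98  10.74] 82.23 tip ext x 84.5 y 0.08 z 63.87 Ftool [-7.2  0.7  2.6] w 16.1
```

Emit:
arm_command --pt "0.001 0 0 0 1" --pt "0.001 0 0 0 1" --pt "0.001 0 0 0 1" --pt "0.001 0 0 0 1" --pt "0.001 0 0 0 1" --pt "0.001 0 0 0 1" --pt "0.001 0 0 0 1" --pt "0.0005 0 0 0 1"

```text
clock: 16.2
tool_pos: [462.4, -51.3, 10.7]
ee_rot: [[0.134, 0.991, 0.0], [0.991, -0.134, 0.0], [0.0, 0.0, -1.0]]
ft_force: [0.6, -0.4, -2.3]
gripper_width: 15.6
```

```bash
python3 st.py
```

```text
16.2 [462.39 -51.34  10.7 ] 82.27 tip ext x 94.0 y 0.29 z 64.67 Ftool [-0.3  0.7  2.3] w 15.6
16.25 [462.42 -51.2   10.69] 82.29 tip ext x 94.1 y 0.33 z 64.68 Ftool [ 0.6 -0.3  0.4] w 16.1
16.3 [462.47 -51.22  10.73] 82.29 tip ext x 94.1 y 0.29 z 64.72 Ftool [0.9 0.1 1.5] w 15.8
```

The core is clear of the liner, since the drag has dropped to zero. Stiffness is about 3.7 N/mm, so 3.5 mm steps stay safely below 15 N.

Emit:
arm_command --pt "0.0005 0 0 0 1" --pt "0.0005 0 0 0 1" --pt "0.0005 0 0 0 1" --pt "0.0005 0 0 0 1" --pt "0.0005 0 0 0 1" --pt "0.0005 0 0 0 1" --pt "0.0005 0 0 0 1" --pt "0 0 0 0 1"

```text
clock: 17.1
tool_pos: [462.9, -48.0, 10.7]
ee_rot: [[0.134, 0.991, 0.0], [0.991, -0.134, 0.0], [0.0, 0.0, -1.0]]
ft_force: [0.5, 0.0, -1.2]
gripper_width: 15.7
```

```bash
python3 st.py
```

```text
17.1 [462.89 -47.96  10.72] 82.29 tip ext x 97.4 y 0.31 z 64.64 Ftool [0.1 0.5 1.2] w 15.7
17.15 [462.89 -47.94  10.7 ] 82.29 tip ext x 97.4 y 0.31 z 64.63 Ftool [-0.4  0.1  0.7] w 15.9
17.2 [462.86 -47.94  10.71] 82.29 tip ext x 97.4 y 0.35 z 64.64 Ftool [0.5 0.2 1.1] w 15.7
```

Emit:
arm_command --pt "0.0005 0 0 0 1" --pt "0.0005 0 0 0 1" --pt "0.0005 0 0 0 1" --pt "0.0005 0 0 0 1" --pt "0.0005 0 0 0 1" --pt "0.0005 0 0 0 1" --pt "0.0005 0 0 0 1" --pt "0 0 0 0 1"

```text
clock: 18.0
tool_pos: [463.2, -45.0, 10.7]
ee_rot: [[0.134, 0.991, -0.0], [0.991, -0.134, -0.001], [-0.001, -0.0, -1.0]]
ft_force: [0.5, -3.9, -0.5]
gripper_width: 15.8
```

```bash
python3 st.py
```

```text
18.0 [463.24 -44.98  10.7 ] 82.27 tip ext x 100.5 y 0.34 z 64.43 Ftool [-3.8  1.   0.5] w 15.8
18.05 [463.22 -44.99  10.71] 82.27 tip ext x 100.4 y 0.36 z 64.45 Ftool [-3.  1.  2.] w 15.8
18.1 [463.26 -44.96  10.71] 82.27 tip ext x 100.5 y 0.33 z 64.47 Ftool [-4.   0.5  1.2] w 16.2
```

Emit:
arm_command --pt "0.0005 0 0 0 1" --pt "0.0005 0 0 0 1" --pt "0 0 0 0 1" --pt "0 0 0 0 1" --pt "0 0 0 0 1" --pt "0 0 0 0 1" --pt "0 0 0 0 1" --pt "0 0 0 0 1"

```text
clock: 18.9
tool_pos: [463.2, -45.0, 10.7]
ee_rot: [[0.135, 0.991, -0.0], [0.991, -0.135, -0.003], [-0.003, -0.0, -1.0]]
ft_force: [-1.0, -7.3, -0.5]
gripper_width: 15.8
```

```bash
python3 st.py
python3 - <<'E'
from h import *
im,D=imaging.grab_frame("top");save(im[195:235,100:190],"t3.png",8)
for o in ("core","end_stop","liner_mouth"):print(o,[(round(q["score"],2),at_z(cal("top"),q["pixel"],0 if o=="end_stop" else 64).round(1)) for q in imaging.pinpoint("top",o)[:1]])
E
```

```text
18.9 [463.2  -44.96  10.69] 82.25 tip ext x 100.6 y 0.3 z 64.11 Ftool [-7.3 -0.   0.5] w 15.8
18.95 [463.19 -44.95  10.68] 82.25 tip ext x 100.6 y 0.31 z 64.11 Ftool [-7.3 -0.4  1.1] w 15.6
19.0 [463.2  -44.94  10.68] 82.25 tip ext x 100.6 y 0.31 z 64.1 Ftool [-6.8  0.5  0.7] w 15.9
core [(0.68, array([ 537.5, -121.5,   64. ]))]
end_stop [(0.41, array([489., 170.,   0.]))]
liner_mouth []
```

View pics/t3.png

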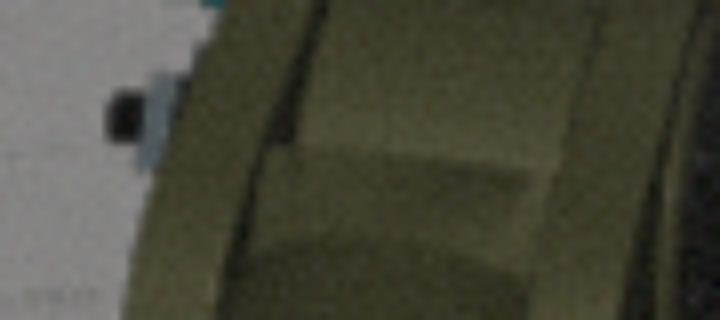

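A rigid stop is felt at tip x≈100.5: another 1 mm of command gave no travel and the force rose from 3.9 to 7.3 N. That puts the core centre at about 118 mm, inside the expected range. The top camera was blocked by the arm, so I'll check the core after withdrawing.

Emit:
arm_command --pt "-0.001 0 0 0 1" --pt "-0.002 0 0 0 1" --pt "-0.005 0 0 0 1" --pt "-0.01 -0.0001 0 0 1" --pt "-0.012 -0.0001 0 0 1" --pt "-0.012 -0.0001 0 0 1" --pt "-0.012 -0.0001 0 0 1" --pt "-0.012 -0.0001 0 0 1"

```text
clock: 20.0
tool_pos: [453.9, -110.1, 10.7]
ee_rot: [[0.135, 0.991, 0.0], [0.991, -0.135, 0.0], [0.0, 0.0, -1.0]]
ft_force: [1.2, 0.7, -0.7]
gripper_width: 15.7
```

```bash
python3 st.py
```

```text
20.0 [ 453.95 -110.11   10.73] 82.25 tip ext x 34.6 y 0.41 z 64.66 Ftool [0.9 1.1 0.7] w 15.7
20.05 [ 453.74 -111.7    10.76] 82.19 tip ext x 33.1 y 0.21 z 64.4 Ftool [-1.1  0.8  0.8] w 16.0
20.1 [ 453.72 -110.65   10.69] 82.16 tip ext x 34.1 y 0.29 z 64.48 Ftool [-0.2  0.4  1.5] w 15.6
```

Emit:
arm_command --pt "-0.006 -0.0001 0 0 1" --pt "-0.01 -0.0001 0 0 1" --pt "-0.012 -0.0001 0 0 1" --pt "-0.012 -0.0001 0 0 1" --pt "-0.012 0 0 0 1" --pt "-0.012 0 0 0 1" --pt "-0.008 0 0 0 1" --pt "-0.004 0 0 0 1"

```text
clock: 20.9
tool_pos: [443.3, -185.2, 10.7]
ee_rot: [[0.135, 0.991, -0.0], [0.991, -0.135, -0.0], [-0.0, -0.0, -1.0]]
ft_force: [1.0, 0.7, -1.6]
gripper_width: 15.8
```

```bash
python3 st.py; python3 held.py w8|tail -1
python3 - <<'E'
from h import *
im,D=imaging.grab_frame("top");save(im[190:240,100:240],"t4.png",5);P=cloud(cal("top"),D)
for o in ("core","end_stop","liner_mouth"):print(o,[(round(q["score"],2),at_z(cal("top"),q["pixel"],0 if o=="end_stop" else 64).round(1)) for q in imaging.pinpoint("top",o)[:1]])
E
```

```text
20.9 [ 443.3  -185.15   10.67] 82.23 tip ext x -41.2 y 0.44 z 64.56 Ftool [0.8 0.9 1.6] w 15.8
20.95 [ 443.28 -185.28   10.66] 82.23 tip ext x -41.3 y 0.44 z 64.51 Ftool [-0.4  0.5  2. ] w 15.8
21.0 [ 443.39 -184.69   10.67] 82.24 tip ext x -40.7 y 0.44 z 64.58 Ftool [0.  0.7 0.9] w 16.1
y= [0.01 0.51] deg 0.3585088743276849 ztop= [  0. -60.] deg 0.20815910666376086
core [(0.63, array([494.9, 139.1,  64. ]))]
end_stop [(0.45, array([500.6, 166.1,   0. ]))]
liner_mouth [(0.75, array([481.7, 112.8,  64. ]))]
```

View pics/t4.png

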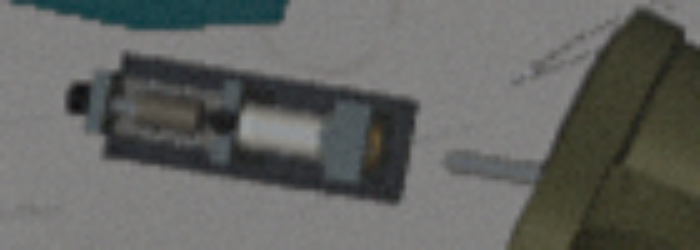

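The core lies in the cradle at about (168,112)/5, with its front against the screw. The rod is fully out. Now I carry it back.

Run:
```python
from h import *
plan([445.35,-371,45],83.55,7)
```

```text
[np.float64(-0.0265), np.float64(0.0038), np.float64(-0.0049), np.float64(-0.18)]
[np.float64(-0.0265), np.float64(0.0038), np.float64(-0.0049), np.float64(-0.18)]
[np.float64(-0.0265), np.float64(0.0037), np.float64(-0.0049), np.float64(-0.18)]
[np.float64(-0.0265), np.float64(0.0036), np.float64(-0.0049), np.float64(-0.18)]
[np.float64(-0.0265), np.float64(0.0035), np.float64(-0.0049), np.float64(-0.18)]
[np.float64(-0.0265), np.float64(0.0034), np.float64(-0.0049), np.float64(-0.18)]
[np.float64(-0.0265), np.float64(0.0033), np.float64(-0.0049), np.float64(-0.18)]
```

Emit:
arm_command --pt "-0.014 0.0038 -0.01 -0.18 1" --pt "-0.026 0.0038 -0.01 -0.18 1" --pt "-0.032 0.0037 -0.01 -0.18 1" --pt "-0.034 0.0036 -0.004 -0.18 1" --pt "-0.034 0.0035 0 -0.18 1" --pt "-0.028 0.0034 0 -0.18 1" --pt "-0.0175 0.0033 0 -0.18 1" --pt "0 0 0 0 1"

```text
clock: 22.05
tool_pos: [445.8, -374.8, 45.5]
ee_rot: [[0.115, 0.993, 0.001], [0.993, -0.115, -0.002], [-0.002, 0.002, -1.0]]
ft_force: [-0.0, -0.1, -1.9]
gripper_width: 15.7
```

Emit:
arm_command --pt "0 0 0 0 1" --pt "0 0 0 0 1" --pt "0 0 0 0 1" --pt "0 0 0 0 1" --pt "0 0 0 0 1" --pt "0 0 0 0 1" --pt "0 0 0 0 1" --pt "0 0 0 0 1"

```text
clock: 22.85
tool_pos: [445.3, -371.3, 44.7]
ee_rot: [[0.112, 0.994, -0.0], [0.994, -0.112, 0.0], [0.0, -0.0, -1.0]]
ft_force: [1.0, -0.4, -0.8]
gripper_width: 15.8
```

```bash
python3 st.py|tail -1; python3 held.py w9|tail -1
python3 - <<'E'
from geo import *
z,k,P=load("w9")
# rest in world: base top
roi=np.zeros((384,512),bool);roi[100:245,180:320]=1
m=(P[...,2]>5)&(P[...,2]<14)&roi
Q=P[m]
for y in range(-330,-300,6):
    S=Q[abs(Q[:,1]-y)<3]
    if len(S)>10: print(y,len(S),S[:,0].min(),S[:,0].max(),(S[:,0].min()+S[:,0].max())/2, "line",445.9+(y+371.1)*.1186)
E
```

```text
22.95 [ 445.27 -371.36   44.71] 83.54 tip ext x -225.3 y -23.68 z 98.61 Ftool [0.3 0.2 1.4] w 16.3
y= [0.   0.61] deg 0.278173520336323 ztop= [  0.   -59.97] deg 0.20385583821761125
-330 475 423.00981668176684 478.6825202116495 450.84616844670813 line 450.77446
-324 498 423.23036606748514 479.9210982415209 451.57573215450304 line 451.48605999999995
-318 502 423.97518139551755 480.330360632119 452.15277101381827 line 452.19766
-312 413 424.95207619252096 480.263877363175 452.60797677784797 line 452.90925999999996
-306 107 425.9785957426001 442.27187465924277 434.12523520092145 line 453.62086
```

Alignment with the rest agrees to within 0.3 mm. I'll lower the rod.

Emit:
arm_command --pt "0 0 0.008 0 1" --pt "0 0 0.01 0 1" --pt "0 0 0.01 0 1" --pt "0 0 0.01 0 1" --pt "0 0 0.007 0 1" --pt "0 0 0.004 0 1" --pt "0 0 0.002 0 1" --pt "0 0 0.001 0 1"

```text
clock: 23.8
tool_pos: [445.4, -371.4, -7.4]
ee_rot: [[0.112, 0.994, 0.0], [0.994, -0.112, -0.0], [-0.0, 0.0, -1.0]]
ft_force: [-0.5, -0.9, -1.3]
gripper_width: 16.0
```

Emit:
arm_command --pt "0 0 0.0005 0 1" --pt "0 0 0 0 1" --pt "0 0 0 0 1" --pt "0 0 0 0 1" --pt "0 0 0 0 1" --pt "0 0 0 0 1" --pt "0 0 0 0 1" --pt "0 0 0 0 1"

```text
clock: 24.6
tool_pos: [445.3, -371.4, -7.8]
ee_rot: [[0.112, 0.994, 0.0], [0.994, -0.112, -0.0], [-0.0, 0.0, -1.0]]
ft_force: [0.6, 0.7, -0.9]
gripper_width: 15.9
```

Emit:
arm_command --pt "0 0 0.0004 0 1" --pt "0 0 0.0004 0 1" --pt "0 0 0.0004 0 1" --pt "0 0 0 0 1" --pt "0 0 0 0 1" --pt "0 0 0 0 1" --pt "0 0 0 0 1" --pt "0 0 0 0 1"

```text
clock: 25.4
tool_pos: [445.7, -371.5, -8.5]
ee_rot: [[0.112, 0.994, 0.001], [0.994, -0.112, -0.0], [-0.0, 0.001, -1.0]]
ft_force: [0.2, 2.1, 5.4]
gripper_width: 15.8
```

The rod is seated: the vertical force is up at 5.4 N. I'll release slowly and then lift.

Emit:
arm_command --pt "0 0 -0.0005 0 1" --pt "0 0 0 0 0.6" --pt "0 0 0 0 0.5" --pt "0 0 0 0 0.3" --pt "0 0 0 0 0" --pt "0 0 0 0 -0.5" --pt "0 0 0 0 -1" --pt "0 0 0 0 -1"

```text
clock: 26.2
tool_pos: [445.2, -371.3, -8.5]
ee_rot: [[0.112, 0.994, -0.0], [0.994, -0.112, -0.0], [-0.0, -0.0, -1.0]]
ft_force: [0.2, -0.3, 0.0]
gripper_width: 83.1
```

Emit:
arm_command --pt "0 0 0 0 -1" --pt "0 0 0 0 -1" --pt "0 0 -0.01 0 -1" --pt "0 0 -0.02 0 -1" --pt "0 0 -0.03 0 -1" --pt "0 0 -0.03 0 -1" --pt "0 0 -0.03 0 -1" --pt "0 0 -0.02 0 -1"

```text
clock: 27.0
tool_pos: [446.1, -372.1, 134.8]
ee_rot: [[0.112, 0.994, 0.002], [0.994, -0.112, -0.002], [-0.002, 0.003, -1.0]]
ft_force: [0.3, -0.0, 0.4]
gripper_width: 85.5
```

```bash
python3 look.py w10 rod:45 rod_tip:45 rod_rest:0
python3 - <<'E'
from geo import *
z,k,P=load("w10")
roi=np.zeros((384,512),bool);roi[:,215:290]=1
R=P[roi&(P[...,2]>40)&(P[...,2]<62)]
for y in (-420,-380,-320,-280,-240):
    S=R[abs(R[:,1]-y)<6]
    if len(S)>20:print(y,(S[:,0].min()+S[:,0].max())/2,np.percentile(S[:,2],98))
imaging.grab_frame("top")
q=imaging.pinpoint("top","core")[:1];print("core",[(x["score"],at_z(cal("top"),x["pixel"],64)) for x in q])
print(monitor.observe()["gripper_width"],monitor.observe()["clock"])
E
```

```text
27.0 [ 446.1 -372.1  134.8] 83.5424467244307
rod 0.62 [251.3 204.3] [ 441.6 -383.4   45. ]
rod_rest 0.91 [252.2 187.3] [ 442.4 -379.9    0. ]
-420 441.0499412317275 52.816173491419654
-380 444.7227381038825 55.83897579421487
-320 452.1350462294646 52.55557139189058
-280 456.6903872108206 52.78099985607355
-240 461.6637961224378 52.550683274874295
core [(0.65, array([492.44, 132.17,  64.  ]))]
85.20166228047982 27.3
```

View pics/w10.png

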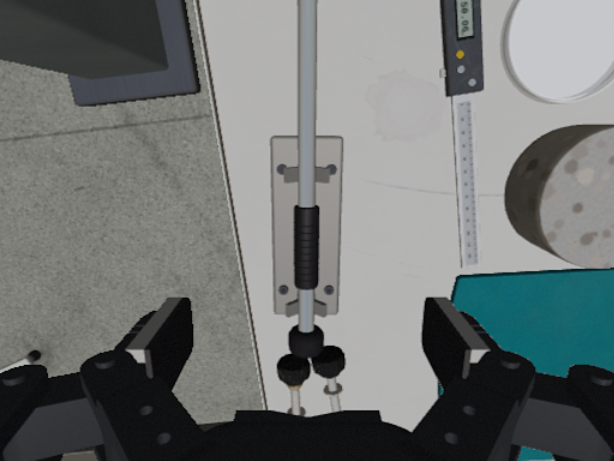

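The rod lies in both notches at the same line and height as at the start. The studs and other bystanders in view look unmoved, and the gripper is clear.

```bash
python3 -c "
from workcell import ticket
print(ticket.sign_off())"
```

```text
the job is handed in; nothing more can be done
None
```

The core is out of the liner and lies in the cradle, pressed home against the stop screw. The rod is back in its rest. I handed the job in at about 27 s; the hand-in gave no verdict.

**What I did:**
- **Insertion:** I gripped the rod by its sleeve and fed it through the guide hole with no force I could feel.
- **Push:** The core took about 7–11 N to push, and the drag vanished once it cleared the liner.
- **Stop:** It met a rigid stop with the rod tip at about 100.5 mm along the extruder. One more millimetre of command gave no movement, and the force rose from about 4 N to 7 N. I held it there and then drew the rod out.

**Last checks:**
- **Core:** The top view after withdrawal showed it lying in line in the cradle against the screw. Its centre measured about 118 mm both from the rod's travel and from the network's final estimate. An earlier network estimate, with the rod already out, was about 7 mm further on (125 mm).
- **Rod:** It has the same line and height in the notches as at the start. The network put its middle about 3–4 mm behind the rest's centre, within the 20 mm allowed.
- **Bystanders:** Those in the last wrist picture (studs, caliper, petri dish, concrete disc) look unmoved by eye. I did not look again at the timer and tweezers after returning the rod.

**What failed or disagreed:**
- **First grasp:** It closed on nothing. The fingertips are about 36 mm above the reported tool point, so I worked 36 mm lower from then on.
- **Grip opening:** It read about 16 mm on the 18 mm sleeve.
- **View of the push:** The arm blocked the top camera during the final push, so contact with the stop was judged by force alone until the rod was out.

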